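Unlock, close and re-lock a pipe fit-up jig

TASK

On the pipe fit-up jig, pull the T-handled spring pin up and turn it anticlockwise into its rest notch, so that it stays up by itself when you let go. With the pin resting there, push the sliding cradle by its end plate all the way to its stop at the flange, with the copper pipe still lying squarely in it. Then turn the pin back so that it drops fully home and locks the cradle; leave the other things on the bench where they are.

Things in the scene. Friction and masses are not known exactly. Their poses are not given: they have to be found in the camera images.
- jig: The jig, fixed to the bench. Dark steel bed 205 x 370 x 20 mm (x from -120 to +85, y from -175 to +195). Origin on the bench surface under the jig; its +y is the direction in which the cradle slides towards the upright steel flange disc (84 mm across, face at y = +146, centre at x = +30, z = 66 mm); the green pin bracket is on its -x side, and the pin's upright axis is at x = -55, y = 0. The bracket carries a round castellated collar, 45 mm across, top at z = 85 mm.
- cradle (a joint): Position of the aluminium sliding cradle along the jig's +y, m: 0 = start (locked), 0.070 = against its stop near the flange. Two pin holes, 15 mm long for the 10 mm pin, lie under the pin at 0 and at 0.070. Sliding friction about 2.5 N, no spring; it stays where it is left. While the pin is down in a hole it cannot move more than about 2.5 mm.
- push_face (a point): Point on the outer (-y side) face of the cradle's upright end plate, 85 mm above the bench, in line with the pipe. Moves with the cradle; axes as the jig's. The plate is 100 mm wide (x from -60 to +40 mm about this point), 8 mm thick, top 105 mm above the bench. Push it in the jig's +y; the space outside it is clear above 30 mm height (only the low elbow lies on the bench beyond the bed).
- cradle_mid (a point): Point on the axis of the pipe place above the cradle, midway along it, 66 mm above the bench. Moves with the cradle; axes as the jig's.
- pipe_mid (a point): Centre of the loose copper pipe (42 mm diameter, 210 mm long, about 0.3 kg) lying along the jig's y in the cradle's two V blocks; its own y axis is its length. Top of the pipe 87 mm above the bench. It rides along with the cradle.
- tee (a point): Centre of the steel T-handle of the spring pin, on the pin's upright axis, 114 mm above the bench when the pin is down. The handle is a bar 56 mm long (this point's y axis), 12 mm wide (x axis), 24 mm high (z axis); nothing stands beside it down to the collar top at z = 85 mm. The point turns and rises with the handle.
- pin_lift (a joint): Height to which the spring pin is pulled, m: 0 = fully home in the hole, 0.016 = resting in the rest notch, free of the cradle; 0.020 or more is needed to turn it; 0.027 = hard upper stop. Spring pulls it down with about 5 N at 0 and 11 N at the top.
- pin_turn (a joint): Turn of the pin's handle about the upright axis, rad, positive anticlockwise seen from above: 0 = handle along the jig's y, cross pin in the deep slot (pin can go down); 1.05 (60 degrees) = over the rest notch, 4 mm deep. Stops at -0.04 and 1.10. Turns easily when lifted.
- coupling: Bystander: brass coupling standing on end, 44 mm across, 48 mm high, on the far side of the jig. Origin centre of underside.
- offcut: Bystander: short copper pipe offcut standing on end, 42 mm across, 55 mm high, on the far side of the jig. Origin centre of underside.
- elbow: Bystander: copper elbow lying on the bench on its side beyond the end-plate end of the jig (its edge 40 mm or more from the bed), about 66 x 68 mm, 28 mm high.
- flux_jar: Bystander: white flux jar, 64 mm across, 60 mm high, beyond the flange end of the jig. Origin centre of underside.
- wrench: Bystander: wrench lying at the right of the bench.
- brush: Bystander: brush lying at the left of the bench.
- hammer: Bystander: hammer lying at the far right of the bench.
Mind the look-alikes: they are no part of the job. Of the things like the part that bears pipe_mid, leave any that is turquoise or white; of the rest the smaller one is meant.

How it is judged:
By the outcome, as a careful person would: the job done as asked, in the order asked, and still so for the second after the job is handed in, with the robot touching nothing.
It also fails if it takes over 61 s, if anything falls off the work surface, if the arm or the gripper's body presses on something with over 40 N, if the wrist force passes 120 N, or if a joint passes its speed limit or range.

ROBOT

A 6-joint arm with a two-finger parallel gripper is mounted at the origin on the work surface. World frame = base frame: x ahead of the robot, y to its left, z up, the work surface at z = 0. Lengths are in m, angles in degrees, forces in N, time in s.
With the tool pointing down it reaches from about 0.3 to 0.75 m from the base axis. Payload 8.5 kg.
Tool frame: the origin (TCP) lies on the centre line of the jaws, within the pads' length; the fingertips stand 17 mm ahead of it and the grasp point (between the pads) lies 2 mm behind it (env.tcp_to_tips is the distance from the TCP to the fingertips, in m); z points along the fingers, y is the line along which they close (so a half turn about z gives the same grasp; the last joint's range is limited). The gripper opens to 85 mm and grips with 20 to 120 N. Pads are 22 mm wide; open, the fingers measure 114 mm over their backs; the gripper's body (76 mm by 85 mm) begins 54 mm behind the grasp point. The pads swing forward as they close: fully open they stand 13 mm farther back than shut.
Start: joints at [55.903, 21.807, 74.336, -0, 83.858, -12.336], TCP at [0.204, 0.511, 0.248] pointing down, gripper open.
Joint ranges: [-178.18, 178.18], [-50.72, 133.34], [12.68, 142.11], [-81.47, 261.47], [9.98, 163.14], [-165.26, 165.26]. Speed limits (degrees/s): [136.94, 136.94, 180, 180, 180, 180].

INTERFACE

Orientations are given as a 3x3 rotation matrix whose columns are the frame's x, y, z axes.
In Python, from rig import env gives the robot as it stands. The module is installed in compiled form; this text tells all that it offers.
- The arm moves only by the shell command python3 -m pendant 'ROWS' [FORCE]. ROWS is JSON, a list of rows, each a list of 7 numbers: the opening, from 0 (shut) to 1 (fully open), then the shift along the tool's x, y, z in m, then the turn, a rotation vector about the tool's x, y, z in rad. A call has 1 to 5 rows; each row is the pose to reach, as a shift and turn from the pose commanded when the call began, along the tool's axes at that moment; what a row does not reach only later rows make up. A row lasts 1/8 s, in which the tool goes at most 62.5 mm and 10.7 degrees, less where a joint would pass 70% of its speed; a pose out of reach is approached as far as the arm can. A call with a gripper value outside its range is refused whole. The fingers move at their own pace and stop on an object; FORCE is the grip in N (left out, the last holds). Time passes only in rows, so rows that repeat a pose let the fingers close. It gives the time, the measured TCP pose, the force, the opening and the grip force at its end, in the units of the state.
- env.observe(): the state, without advancing time (a new reading comes with each control period).
- env.get_image(name): name is "side" or "top" or "wrist"; returns a dict with "image" (480x640x3 uint8, blue, green, red), "fx", "fy", "cx", "cy" (pixels), "k1" (the pictures are not rectified: a ray, as slopes to the right and down, at radius r is drawn at 1 + k1 r^2 times it, then the intrinsics apply), "pose" (4x4, takes a point from camera to world coordinates). Camera axes: x right, y up, looking along -z (the intrinsics and any distortion apply to the point x, -y, -z); pixel columns grow to the right and rows downward; lengths in m; the calibration is good to about 2 mm. A picture is of the moment at which its call begins. There is no depth.
- env.close_job(): hands the job in; it is judged then, once.
Trained networks look in the newest picture that a camera, given by its name, has taken for a name from the list of things; names that differ only in an ending like _2 or _b are one class to them, and where a whole thing is asked for, a point or a joint stands for the part that bears it (a point fixed in the world has none). Each returns a list of dicts, best first, with "conf" (0 to 1); they miss things now and then, are a little off and sometimes report something else, mostly with a low value. They report only what shows in the picture. A call takes as long as a camera call. They do not tell look-alikes from the thing itself.
- env.find_in(camera, thing): "bbox" ([centre column, centre row, width, height] in pixels, round what is visible of it).
- env.trace(camera, thing): "mask" (480x640 bool, what is visible of it) and "bbox" ([centre column, centre row, width, height] in pixels, round what is visible of it).
- env.tip_of(camera, thing): "centre" ([column, row] in pixels: a listed point, or the origin of a listed thing).
The state is a dict: "time_s": time; "q": joint angles; "qvel": joint speeds; "joint_efforts": joint torques, N m; "position": TCP position; "tool_rot": TCP orientation; "ft_force": force on the tool from outside, world axes, zero at the start; "wrist_torque": the same for the moment, N m; "grip_width": finger opening in m; "gripper_force": force on a finger pad.
Only numpy, scipy, OpenCV 4.12 (cv2) and the standard library are available. Lean on these libraries where they do the work, as an engineer would, in place of code of your own. Each camera call takes 0.05 s, during which the arm holds its last target. There are 200 camera calls.

## Working session

There is one attempt and no reset: what is moved stays moved. The work goes in short steps, Python scripts to look and compute and a shell command to move; the robot and the scene stay as the last step left them, time stands still between calls to the robot, and variables do not carry over. Pictures are saved under pics/ and viewed, at most 10 in all, crops included, and the job is handed in when it is done.

```bash
mkdir -p pics
cat > h.py <<'E'
import numpy as np, cv2
from rig import env
def ray(im,px):
    x=(px[0]-im["cx"])/im["fx"]; y=(px[1]-im["cy"])/im["fy"]
    u,v=x,y
    for _ in range(20):
        s=1+im["k1"]*(u*u+v*v); u,v=x/s,y/s
    P=np.array(im["pose"]); d=P[:3,:3]@np.array([u,-v,-1.0]); return P[:3,3],d/np.linalg.norm(d)
def atz(im,px,z):
    o,d=ray(im,px); return o+d*(z-o[2])/d[2]
def proj(im,p):
    P=np.array(im["pose"]); c=P[:3,:3].T@(np.array(p)-P[:3,3]); u,v=c[0]/-c[2],-c[1]/-c[2]
    s=1+im["k1"]*(u*u+v*v); return np.array([im["fx"]*u*s+im["cx"],im["fy"]*v*s+im["cy"]])
def tri(ims,pxs):
    A=np.zeros((3,3));b=np.zeros(3)
    for im,p in zip(ims,pxs):
        o,d=ray(im,p); M=np.eye(3)-np.outer(d,d); A+=M; b+=M@o
    return np.linalg.solve(A,b)
E
python3 - <<'E'
from h import *
np.set_printoptions(precision=4,suppress=True)
Z=dict(tee=.114,push_face=.085,cradle_mid=.066,pipe_mid=.066,jig=0,coupling=0,offcut=0,elbow=0,flux_jar=0)
for c in("top","side"):
    im=env.get_image(c); cv2.imwrite(f"pics/{c}0.png",im["image"]); print(c,np.array(im["pose"])[:3,3])
    for t in Z:
        for r in env.tip_of(c,t)[:3]:
            print(t,round(r["conf"],2),np.round(r["centre"],1),atz(im,r["centre"],Z[t]))
E
```

```text
top [0.2825 0.0065 1.5643]
tee 0.58 [289.7 232.7] [0.4519 0.0809 0.114 ]
tee 0.29 [206.6 218.5] [0.4974 0.3155 0.114 ]
push_face 0.93 [341.8 202.9] [ 0.539  -0.0699  0.085 ]
cradle_mid 0.98 [301.5 204.2] [0.541  0.0474 0.066 ]
cradle_mid 0.54 [289.3 233.6] [0.4549 0.0845 0.066 ]
pipe_mid 0.98 [406.9 309.7] [ 0.2285 -0.2488  0.066 ]
pipe_mid 0.93 [210.5 328. ] [0.1885 0.3136 0.066 ]
pipe_mid 0.87 [300.9 205.2] [0.538  0.0492 0.066 ]
jig 0.91 [292.8 222.1] [0.4976 0.0767 0.    ]
coupling 0.53 [255.7 172. ] [0.6559 0.1886 0.    ]
offcut 0.71 [315.3 170.6] [0.6563 0.0048 0.    ]
elbow 0.62 [379.9 205.6] [ 0.5428 -0.1905  0.    ]
flux_jar 0.68 [210.3 220.6] [0.5076 0.3284 0.    ]
flux_jar 0.2 [375.6 206.3] [ 0.5409 -0.1773  0.    ]
side [-0.1376 -0.7841  1.0232]
tee 0.6 [303.2 220.7] [0.4503 0.0774 0.114 ]
push_face 0.95 [373.  250.2] [ 0.5443 -0.075   0.085 ]
cradle_mid 0.85 [340.6 231. ] [0.5357 0.0382 0.066 ]
cradle_mid 0.28 [372.  252.5] [ 0.5511 -0.0654  0.066 ]
pipe_mid 0.91 [341.  227.8] [0.5437 0.0471 0.066 ]
pipe_mid 0.74 [337.7 204.7] [0.5914 0.1241 0.066 ]
pipe_mid 0.73 [304.8 387.5] [ 0.2102 -0.2775  0.066 ]
jig 0.92 [320.8 245.6] [0.5061 0.0792 0.    ]
jig 0.23 [403.6 301.9] [ 0.5537 -0.1864  0.    ]
coupling 0.67 [336.8 207.4] [0.6325 0.1788 0.    ]
offcut 0.73 [380.9 240. ] [0.6476 0.0071 0.    ]
elbow 0.85 [404.1 305. ] [ 0.5483 -0.1942  0.    ]
flux_jar 0.68 [267.3 191.4] [0.5118 0.3484 0.    ]
```

View pics/top0.png

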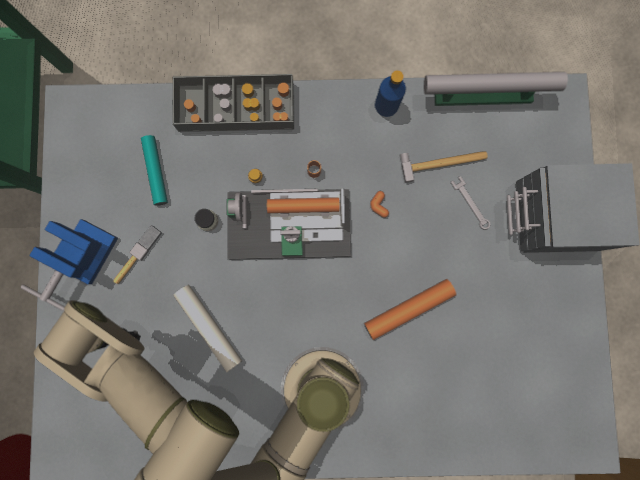

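View pics/side0.png

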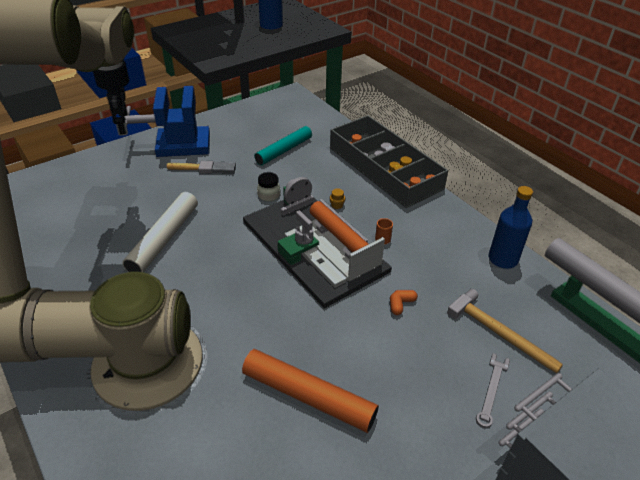

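The top view shows the jig with its +y to the left (world +y), tee near (290,235), end plate near (343,207) and pipe at (303,205). The larger copper pipe at (410,310) and the turquoise and white ones are look-alikes. The side view agrees, with the pin at (303,232) and the plate at (367,258).

Run:
```python
from h import *
np.set_printoptions(precision=4,suppress=True)
ims=[env.get_image(c) for c in("top","side")]
for t in("tee","push_face"):
    print(t,tri(ims,[env.tip_of(c,t)[0]["centre"] for c in("top","side")]))
m=env.trace("top","jig")[0]["mask"]
im=ims[0]
g=im["image"].astype(int).sum(2)
cnt=max(cv2.findContours(m.astype(np.uint8),0,2)[0],key=cv2.contourArea)[:,0]
W=np.array([atz(im,p,.02)[:2] for p in cnt])*1000
print(cv2.minAreaRect(W.astype(np.float32)))
# near edge line (min x)
e=W[(W[:,0]<W[:,0].min()+15)]; print(np.polyfit(e[:,1],e[:,0],1),W.min(0),W.max(0))
s=env.observe(); print(s["tool_rot"],s["position"],s["ft_force"],s["q"])
R=np.array(s["tool_rot"]); print("delta tool to above tee", R.T@(np.array([.451,.080,.25])-s["position"]))
```

```text
tee [0.4614 0.085  0.1064]
push_face [ 0.5386 -0.0779  0.0838]
((492.4278869628906, 90.1183090209961), (209.55137634277344, 368.29248046875), 0.025575892999768257)
[ -0.0026 390.6582] [387.5754 -94.0175] [597.1893 274.2206]
[[-0.9287  0.3707  0.    ]
 [ 0.3707  0.9287  0.    ]
 [-0.      0.     -1.    ]] [0.2039 0.5108 0.2483] [ 0.0032 -0.0679  0.1852] [ 55.9043  21.8047  74.3357  -0.0007  83.8582 -12.3346]
delta tool to above tee [-0.3892 -0.3085 -0.0017]
```

```bash
python3 -m pendant '[[1,-0.04,-0.03,0,0,0,0.12],[1,-0.08,-0.06,0,0,0,0.24],[1,-0.12,-0.09,0,0,0,0.36],[1,-0.16,-0.12,0,0,0,0.48],[1,-0.2,-0.15,0,0,0,0.6]]'
python3 - <<'E'
from h import *
s=env.observe();R=np.array(s["tool_rot"]);print(R,s["q"],R.T@(np.array([.455,.08,.25])-s["position"]),np.degrees(np.arctan2(R[1,1],R[0,1])))
E
```

```text
time_s: 1.98
position: [0.3347, 0.2959, 0.2485]
tool_rot: [[-0.554, 0.832, 0.001], [0.832, 0.554, 0.0], [-0.0, 0.001, -1.0]]
ft_force: [0.6, 0.1, 0.1]
grip_width: 0.0853
gripper_force: 0.0
[[-5.54042725e-01  8.32488057e-01  5.42065371e-04]
 [ 8.32488230e-01  5.54042662e-01  2.73754545e-04]
 [-7.24299512e-05  6.02934755e-04 -9.99999816e-01]] [ 2.62351613e+01  1.13797209e+01  8.95473234e+01  3.46129445e-04
  7.90381634e+01 -7.40971110e+00] [-0.24642315 -0.01948408 -0.00148248] 33.6448079333005
```

```bash
python3 -m pendant '[[0.6,-0.05,-0.004,0,0,0,0.12],[0.6,-0.1,-0.008,0,0,0,0.24],[0.6,-0.15,-0.012,0,0,0,0.36],[0.6,-0.2,-0.016,0,0,0,0.48],[0.6,-0.246,-0.0195,0,0,0,0.587]]'; python3 -m pendant '[[0.6,0,0,0,0,0,0],[0.6,0,0,0,0,0,0]]'
python3 - <<'E'
from h import *
np.set_printoptions(precision=4,suppress=True)
s=env.observe();print(np.array(s["q"]))
im=env.get_image("wrist"); cv2.imwrite("pics/w1.png",im["image"]); print(np.array(im["pose"]))
for t,z in(("tee",.114),("jig",0),("cradle_mid",.066),("pipe_mid",.066),("push_face",.085)):
    for r in env.tip_of("wrist",t)[:2]: print(t,round(r["conf"],2),r["centre"],atz(im,r["centre"],z))
E
```

```text
time_s: 2.6
position: [0.4556, 0.0805, 0.2485]
tool_rot: [[0.0, 1.0, 0.0], [1.0, -0.0, -0.0], [-0.0, 0.0, -1.0]]
ft_force: [0.5, 0.1, -0.2]
grip_width: 0.0512
gripper_force: 0.0
time_s: 2.85
position: [0.4546, 0.0825, 0.2483]
tool_rot: [[-0.005, 1.0, -0.0], [1.0, 0.005, 0.0], [0.0, -0.0, -1.0]]
ft_force: [-0.1, 0.4, 0.3]
grip_width: 0.0508
gripper_force: 0.0
[-4.4574 12.9698 87.4491  0.0142 79.6052 -4.7211]
[[ 1.     -0.0032 -0.0006  0.4546]
 [ 0.0032  0.9543  0.2988  0.1587]
 [-0.0004 -0.2988  0.9543  0.3738]
 [ 0.      0.      0.      1.    ]]
tee 0.68 [312.1, 233.0] [0.4525 0.0801 0.114 ]
jig 0.84 [373.2, 198.6] [0.5097 0.0801 0.    ]
pipe_mid 0.67 [417.9, 258.6] [0.5391 0.0439 0.066 ]
```

View pics/w1.png

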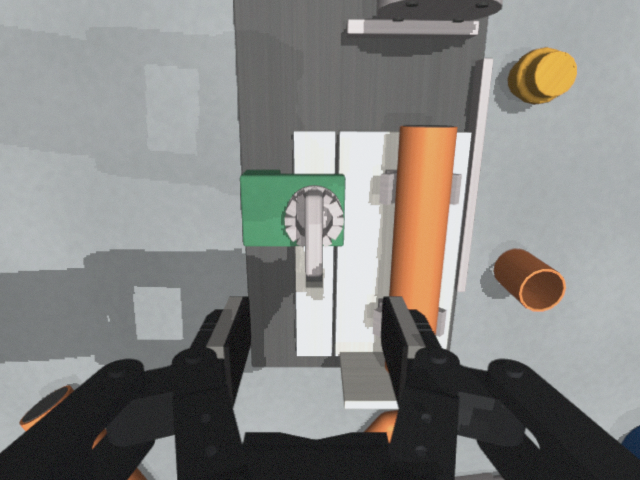

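The wrist view shows the tee bar upright from (314,190) to (315,285), the collar around (314,217), and the pipe lying square in its blocks. The gripper is nearly over the tee.

Run:
```python
from h import *
np.set_printoptions(precision=4,suppress=True)
im=env.get_image("wrist")
for p,z in(((235,5),.02),((250,350),.02),((314,190),.126),((314.5,276),.126),((336,140),.04),((335,350),.04)): print(p,atz(im,p,z))
m=env.trace("wrist","tee")
for r in m[:2]:
    print(r["conf"],r["bbox"])
    ys,xs=np.nonzero(r["mask"])
    for y in range(ys.min(),ys.max(),12): print(y,xs[ys==y].min(),xs[ys==y].max(),atz(im,(xs[ys==y].mean(),y),.126)[:2])
print(env.observe()["position"])
```

```text
(235, 5) [0.3904 0.2406 0.02  ]
(250, 350) [ 0.3886 -0.0733  0.02  ]
(314, 190) [0.4538 0.1122 0.126 ]
(314.5, 276) [0.4543 0.0539 0.126 ]
(336, 140) [0.4714 0.1373 0.04  ]
(335, 350) [ 0.4743 -0.0598  0.04  ]
0.72 [314.6, 231.4, 21.9, 87.4]
186 314 314 [0.4538 0.1147]
198 305 323 [0.4538 0.1071]
210 304 323 [0.4535 0.0993]
222 305 323 [0.4539 0.0914]
234 304 322 [0.4532 0.0833]
246 304 322 [0.4533 0.0751]
258 305 322 [0.4536 0.0667]
270 304 322 [0.4533 0.0582]
[0.4548 0.0826 0.2484]
```

```bash
python3 -m pendant '[[0.6,0,-0.001,0.05,0,0,0],[0.6,0,-0.001,0.09,0,0,0],[0.6,0,-0.001,0.12,0,0,0],[0.6,0,-0.001,0.135,0,0,0],[0.6,0,-0.001,0.135,0,0,0]]' 60;  python3 -m pendant '[[0,0,0,0,0,0,0],[0,0,0,0,0,0,0],[0,0,0,0,0,0,0],[0,0,0,0,0,0,0],[0,0,0,0,0,0,0]]' 60
```

```text
time_s: 3.88
position: [0.4535, 0.0823, 0.1127]
tool_rot: [[-0.004, 1.0, -0.002], [1.0, 0.004, 0.0], [0.0, -0.002, -1.0]]
ft_force: [-0.2, 0.3, 0.9]
grip_width: 0.051
gripper_force: 0.0
time_s: 4.5
position: [0.4535, 0.0822, 0.1142]
tool_rot: [[-0.004, 1.0, -0.0], [1.0, 0.004, -0.0], [-0.0, -0.0, -1.0]]
ft_force: [-3.9, -0.3, 7.3]
grip_width: 0.0112
gripper_force: 58.4
```

```bash
python3 -m pendant '[[0,0,0,-0.008,0,0,0],[0,0,0,-0.016,0,0,0],[0,0,0,-0.022,0,0,0],[0,0,0,-0.0245,0,0,0],[0,0,0,-0.0245,0,0,0]]' 60
```

```text
time_s: 5.12
position: [0.4535, 0.0822, 0.1376]
tool_rot: [[-0.004, 1.0, -0.001], [1.0, 0.004, 0.0], [0.0, -0.001, -1.0]]
ft_force: [-2.4, 0.1, -12.0]
grip_width: 0.0113
gripper_force: 58.4
```

```bash
python3 -m pendant '[[0,0,0,0,0,0,-0.16],[0,0,0,0,0,0,-0.32],[0,0,0,0,0,0,-0.48],[0,0,0,0,0,0,-0.62],[0,0,0,0,0,0,-0.76]]' 60;python3 -m pendant '[[0,0,0,0,0,0,-0.14],[0,0,0,0,0,0,-0.28],[0,0,0,0,0,0,-0.29],[0,0,0,0,0,0,-0.29]]' 60
```

```text
time_s: 5.75
position: [0.4526, 0.082, 0.1371]
tool_rot: [[-0.695, 0.719, -0.004], [0.719, 0.695, -0.001], [0.002, -0.003, -1.0]]
ft_force: [-6.6, -3.3, -10.2]
grip_width: 0.0107
gripper_force: 58.4
time_s: 6.25
position: [0.4523, 0.0817, 0.137]
tool_rot: [[-0.87, 0.494, -0.005], [0.494, 0.87, -0.001], [0.004, -0.003, -1.0]]
ft_force: [-7.5, -5.9, -10.8]
grip_width: 0.0111
gripper_force: 58.5
```

```bash
python3 -m pendant '[[0,0,0,0.003,0,0,0],[0,0,0,0.006,0,0,0],[0,0,0,0.008,0,0,0],[0,0,0,0.008,0,0,0]]' 60
```

```text
time_s: 6.75
position: [0.4524, 0.0817, 0.13]
tool_rot: [[-0.87, 0.494, -0.004], [0.494, 0.87, -0.001], [0.003, -0.003, -1.0]]
ft_force: [-10.7, -5.6, -0.1]
grip_width: 0.0112
gripper_force: 60.5
```

```bash
python3 -m pendant '[[0.5,0,0,0,0,0,0],[0.5,0,0,0,0,0,0],[0.5,0,0,0,0,0,0],[0.5,0,0,-0.03,0,0,0],[0.5,0,0,-0.08,0,0,0]]' 60; python3 -m pendant '[[0.5,0,0,-0.03,0,0,0],[0.5,0,0,-0.03,0,0,0]]'
python3 - <<'E'
from h import *
np.set_printoptions(precision=4,suppress=True)
im=env.get_image("wrist"); cv2.imwrite("pics/w2.png",im["image"])
ims=[env.get_image(c) for c in("top","side")]
for t in("tee","push_face"):
    rs=[env.tip_of(c,t) for c in("top","side")]
    print(t,[r[0] for r in rs if r])
    if all(rs): print(tri(ims,[r[0]["centre"] for r in rs]))
for r in env.tip_of("wrist","tee")[:2]: print(r,atz(im,r["centre"],.13))
s=env.observe();print(s["position"],s["q"],s["ft_force"])
E
```

```text
time_s: 7.38
position: [0.4535, 0.0822, 0.2101]
tool_rot: [[-0.869, 0.494, -0.003], [0.494, 0.869, 0.0], [0.003, -0.001, -1.0]]
ft_force: [0.5, 0.6, 0.1]
grip_width: 0.0424
gripper_force: 0.0
time_s: 7.62
position: [0.4548, 0.0822, 0.2419]
tool_rot: [[-0.869, 0.494, 0.005], [0.494, 0.869, -0.0], [-0.005, 0.002, -1.0]]
ft_force: [-0.2, -0.4, -1.0]
grip_width: 0.0427
gripper_force: 0.0
tee [{'centre': [289.2, 232.4], 'conf': 0.46}, {'centre': [305.4, 214.7], 'conf': 0.5}]
[0.4541 0.0797 0.129 ]
push_face [{'centre': [342.1, 202.7], 'conf': 0.7}, {'centre': [370.7, 254.6], 'conf': 0.74}]
[ 0.5421 -0.0715  0.0689]
{'centre': [308.2, 237.9], 'conf': 0.87} [0.4523 0.0787 0.13  ]
[0.4538 0.0822 0.2392] [ -4.4959  13.3612  88.5017   0.0005  78.207  -64.8842] [ 0.1272  0.7486 -0.2219]
```

View pics/w2.png

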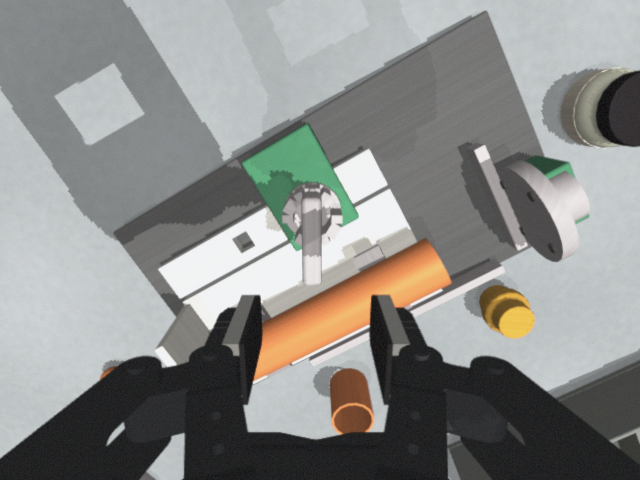

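The wrist view shows the handle turned about 60° to the jig, resting by itself at z≈0.129 (about 15 mm up) with the gripper clear. Next is the push.

```bash
python3 -m pendant '[[0,-0.036,-0.028,0,0,0,0.18],[0,-0.072,-0.056,0,0,0,0.36],[0,-0.108,-0.085,0,0,0,0.54],[0,-0.144,-0.113,0,0,0,0.72],[0,-0.1795,-0.1417,0,0,0,0.9]]' 40;python3 -m pendant '[[0,0,0,0,0,0,0.155],[0,0,0,0,0,0,0.155],[0,0,0,0,0,0,0.155]]'
python3 - <<'E'
from h import *
np.set_printoptions(precision=4,suppress=True)
ims={c:env.get_image(c) for c in("top","side","wrist")}
cv2.imwrite("pics/w3.png",ims["wrist"]["image"])
for c in ims:
    for t,z in (("push_face",.085),("cradle_mid",.066),("pipe_mid",.066)):
        for r in env.tip_of(c,t)[:2]: print(c,t,r,atz(ims[c],r["centre"],z))
E
```

```text
time_s: 8.65
position: [0.5404, -0.1312, 0.2394]
tool_rot: [[-0.147, 0.989, -0.0], [0.989, 0.147, 0.0], [0.0, -0.0, -1.0]]
ft_force: [-0.3, 1.4, 0.2]
grip_width: 0.0002
gripper_force: 0.0
time_s: 9.02
position: [0.5398, -0.1293, 0.2397]
tool_rot: [[-0.003, 1.0, -0.0], [1.0, 0.003, 0.0], [0.0, -0.0, -1.0]]
ft_force: [-0.6, -0.9, 0.1]
grip_width: 0.0002
gripper_force: 0.0
top push_face {'centre': [343.2, 203.7], 'conf': 0.68} [ 0.5365 -0.0739  0.085 ]
top cradle_mid {'centre': [301.5, 204.4], 'conf': 0.94} [0.5404 0.0474 0.066 ]
top pipe_mid {'centre': [209.9, 328.4], 'conf': 0.89} [0.1874 0.3153 0.066 ]
top pipe_mid {'centre': [157.6, 170.7], 'conf': 0.88} [0.6503 0.4706 0.066 ]
side push_face {'centre': [372.8, 255.1], 'conf': 0.88} [ 0.5334 -0.0875  0.085 ]
side push_face {'centre': [493.1, 390.2], 'conf': 0.56} [ 0.4883 -0.4955  0.085 ]
side cradle_mid {'centre': [337.9, 231.6], 'conf': 0.74} [0.5288 0.0403 0.066 ]
side pipe_mid {'centre': [161.7, 229.7], 'conf': 0.93} [0.1762 0.2925 0.066 ]
side pipe_mid {'centre': [304.6, 391.1], 'conf': 0.92} [ 0.2055 -0.2837  0.066 ]
wrist cradle_mid {'centre': [453.0, 34.0], 'conf': 0.66} [ 0.6341 -0.0013  0.066 ]
wrist cradle_mid {'centre': [322.0, 257.6], 'conf': 0.38} [ 0.5453 -0.1641  0.066 ]
```

View pics/w3.png

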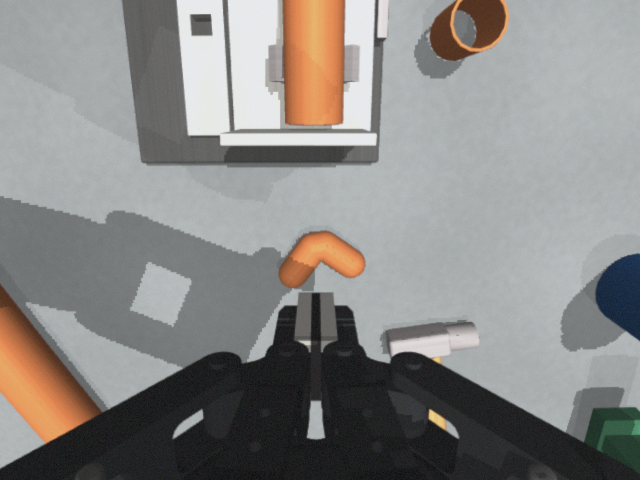

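The wrist view shows the end plate's outer top edge along row ~146 (cols 221–376) square to the fingers, the pipe square behind it, and the elbow below at (320,255), out of the fingers' path at working height.

```bash
python3 -m pendant '[[0,0,0,0.04,0,0,0],[0,0,0,0.08,0,0,0],[0,0.01,0,0.12,0,0,0],[0,0.02,0,0.152,0,0,0],[0,0.03,0,0.152,0,0,0]]';python3 -m pendant '[[0,0.004,0,0,0,0,0],[0,0.008,0,0,0,0,0],[0,0.012,0,0,0,0,0],[0,0.016,0,0,0,0,0],[0,0.02,0,0,0,0,0]]'
python3 - <<'E'
from h import *
im=env.get_image("wrist");print(atz(im,(318,146),.105), env.find_in("top","push_face")[:1])
E
```

```text
time_s: 10.25
position: [0.5391, -0.099, 0.0862]
tool_rot: [[0.001, 1.0, -0.004], [1.0, -0.001, 0.002], [0.002, -0.004, -1.0]]
ft_force: [0.8, -0.5, 0.4]
grip_width: 0.0001
gripper_force: 0.0
time_s: 10.88
position: [0.5402, -0.0799, 0.0882]
tool_rot: [[0.001, 1.0, 0.001], [1.0, -0.001, -0.001], [-0.001, 0.001, -1.0]]
ft_force: [-0.3, -2.9, 2.3]
grip_width: -0.0002
gripper_force: 1.4
[ 0.54120417 -0.01233516  0.105     ] []
```

```bash
python3 -m pendant '[[0,0.005,0,0,0,0,0],[0,0.01,0,0,0,0,0],[0,0.015,0,0,0,0,0],[0,0.02,0,0,0,0,0],[0,0.025,0,0,0,0,0]]';python3 -m pendant '[[0,0.005,0,0,0,0,0],[0,0.01,0,0,0,0,0],[0,0.015,0,0,0,0,0],[0,0.02,0,0,0,0,0],[0,0.025,0,0,0,0,0]]'
```

```text
time_s: 11.6
position: [0.54, -0.0543, 0.0878]
tool_rot: [[0.001, 1.0, 0.0], [1.0, -0.001, -0.0], [-0.0, 0.0, -1.0]]
ft_force: [0.4, -2.5, 1.5]
grip_width: -0.0002
gripper_force: 1.4
time_s: 12.22
position: [0.54, -0.0293, 0.0878]
tool_rot: [[0.001, 1.0, -0.0], [1.0, -0.001, -0.0], [-0.0, -0.0, -1.0]]
ft_force: [-0.0, -3.6, 2.7]
grip_width: -0.0002
gripper_force: 1.4
```

```bash
python3 -m pendant '[[0,0.003,0,0,0,0,0],[0,0.005,0,0,0,0,0],[0,0.007,0,0,0,0,0],[0,0.008,0,0,0,0,0]]'; python3 -m pendant '[[0,0.002,0,0,0,0,0],[0,0.004,0,0,0,0,0]]'
```

```text
time_s: 12.72
position: [0.54, -0.0216, 0.0878]
tool_rot: [[0.001, 1.0, -0.0], [1.0, -0.001, 0.0], [0.0, -0.0, -1.0]]
ft_force: [0.1, -2.7, 2.3]
grip_width: -0.0003
gripper_force: 1.3
time_s: 12.98
position: [0.54, -0.0176, 0.0878]
tool_rot: [[0.001, 1.0, -0.0], [1.0, -0.001, 0.0], [0.0, -0.0, -1.0]]
ft_force: [-1.3, -2.9, 2.7]
grip_width: 0.0004
gripper_force: 1.3
```

```bash
python3 -m pendant '[[0,0.002,0,0,0,0,0],[0,0.004,0,0,0,0,0]]'; python3 -m pendant '[[0,0.001,0,0,0,0,0],[0,0.002,0,0,0,0,0]]'; python3 -m pendant '[[0,0.001,0,0,0,0,0],[0,0.002,0,0,0,0,0]]'
```

```text
time_s: 13.22
position: [0.5401, -0.0141, 0.0878]
tool_rot: [[0.001, 1.0, -0.0], [1.0, -0.001, -0.001], [-0.001, -0.0, -1.0]]
ft_force: [-3.3, -12.0, 0.2]
grip_width: 0.0001
gripper_force: 6.3
time_s: 13.48
position: [0.5401, -0.0141, 0.0879]
tool_rot: [[0.001, 1.0, -0.0], [1.0, -0.001, -0.005], [-0.005, -0.0, -1.0]]
ft_force: [-4.7, -21.8, 1.8]
grip_width: 0.0003
gripper_force: 10.6
time_s: 13.72
position: [0.5401, -0.014, 0.088]
tool_rot: [[0.001, 1.0, -0.001], [1.0, -0.001, -0.008], [-0.008, -0.001, -1.0]]
ft_force: [-6.0, -33.6, 1.0]
grip_width: 0.0003
gripper_force: 16.3
```

The force rise with no further travel means the stop is reached. I'll back off, lift, and look.

```bash
python3 -m pendant '[[0,-0.004,0,0,0,0,0],[0,-0.015,0,0,0,0,0],[0,-0.045,0,0,0,0,0],[0,-0.045,0,-0.05,0,0,0],[0,-0.045,0,-0.11,0,0,0]]'; python3 -m pendant '[[0.5,0.02,-0.017,-0.03,0,0,-0.18],[0.5,0.06,-0.04,-0.03,0,0,-0.36],[0.5,0.1,-0.06,-0.03,0,0,-0.54],[0.5,0.13,-0.08,-0.03,0,0,-0.72],[0.5,0.14,-0.087,-0.03,0,0,-0.88]]'; python3 -m pendant '[[0.5,0,0,0,0,0,-0.17],[0.5,0,0,0,0,0,-0.17],[0.5,0,0,0,0,0,-0.17]]';  python3 - <<'E'
from h import *
np.set_printoptions(precision=4,suppress=True)
im=env.get_image("wrist"); cv2.imwrite("pics/w4.png",im["image"])
for t,z in(("tee",.13),("cradle_mid",.066),("pipe_mid",.066)):
    for r in env.tip_of("wrist",t)[:2]: print(t,r,atz(im,r["centre"],z))
s=env.observe();R=np.array(s["tool_rot"]);print(s["position"],np.degrees(np.arctan2(R[1,1],R[0,1])),R.T@(np.array([.4527,.082,.13])-s["position"]))
E
```

```text
time_s: 14.35
position: [0.5396, -0.0549, 0.1983]
tool_rot: [[0.001, 1.0, -0.003], [1.0, -0.001, 0.002], [0.002, -0.003, -1.0]]
ft_force: [0.8, -0.1, -0.8]
grip_width: 0.0001
gripper_force: 0.0
time_s: 14.98
position: [0.452, 0.087, 0.2279]
tool_rot: [[-0.775, 0.632, -0.0], [0.632, 0.775, 0.001], [0.001, 0.001, -1.0]]
ft_force: [0.8, -0.1, -0.2]
grip_width: 0.043
gripper_force: 0.0
time_s: 15.35
position: [0.4532, 0.0853, 0.2278]
tool_rot: [[-0.865, 0.501, -0.0], [0.501, 0.865, 0.0], [0.0, 0.0, -1.0]]
ft_force: [-0.2, 0.1, -0.3]
grip_width: 0.0428
gripper_force: 0.0
tee {'centre': [307.0, 250.6], 'conf': 0.59} [0.4527 0.0797 0.13  ]
pipe_mid {'centre': [399.7, 285.7], 'conf': 0.81} [0.5332 0.1153 0.066 ]
[0.4532 0.0853 0.2278] 60.02198230427616 [-0.0012 -0.0031  0.0978]
```

View pics/w4.png

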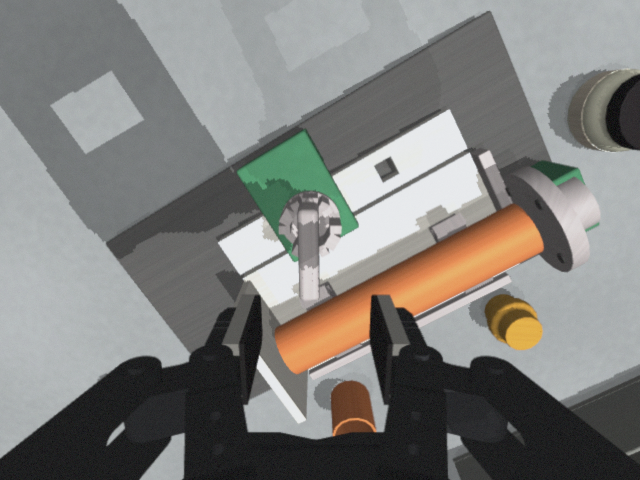

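The cradle is against its stop at the flange with the pipe lying square in it (mid moved ~68 mm), and the tee still rests in its turned notch at (308,250). Now I grip it again.

```bash
python3 -m pendant '[[0.5,-0.001,-0.003,0.04,0,0,0],[0.5,-0.001,-0.003,0.08,0,0,0],[0.5,-0.001,-0.003,0.099,0,0,0],[0.5,-0.001,-0.003,0.099,0,0,0]]'; python3 -m pendant '[[0,0,0,0,0,0,0],[0,0,0,0,0,0,0],[0,0,0,0,0,0,0],[0,0,0,0,0,0,0],[0,0,0,0,0,0,0]]' 60
```

```text
time_s: 16.05
position: [0.4521, 0.0822, 0.128]
tool_rot: [[-0.866, 0.499, -0.003], [0.499, 0.867, 0.0], [0.002, -0.001, -1.0]]
ft_force: [0.5, 0.6, 0.6]
grip_width: 0.0427
gripper_force: 0.0
time_s: 16.68
position: [0.4527, 0.0815, 0.1299]
tool_rot: [[-0.867, 0.498, 0.001], [0.498, 0.867, -0.002], [-0.002, -0.001, -1.0]]
ft_force: [-3.4, -5.7, 4.7]
grip_width: 0.0107
gripper_force: 58.6
```

```bash
python3 -m pendant '[[0,0,0,-0.003,0,0,0],[0,0,0,-0.006,0,0,0],[0,0,0,-0.008,0,0,0],[0,0,0,-0.008,0,0,0]]' 60
```

```text
time_s: 17.18
position: [0.4524, 0.0815, 0.1367]
tool_rot: [[-0.867, 0.499, -0.0], [0.499, 0.867, -0.002], [-0.001, -0.002, -1.0]]
ft_force: [1.3, -5.9, -11.6]
grip_width: 0.0107
gripper_force: 58.3
```

```bash
python3 -m pendant '[[0,0,0,0,0,0,0.16],[0,0,0,0,0,0,0.32],[0,0,0,0,0,0,0.48],[0,0,0,0,0,0,0.62],[0,0,0,0,0,0,0.76]]' 60; python3 -m pendant '[[0,0,0,0,0,0,0.14],[0,0,0,0,0,0,0.28],[0,0,0,0,0,0,0.288],[0,0,0,0,0,0,0.288]]'
```

```text
time_s: 17.8
position: [0.4529, 0.0817, 0.1367]
tool_rot: [[-0.28, 0.96, 0.001], [0.96, 0.28, -0.001], [-0.001, 0.0, -1.0]]
ft_force: [2.6, -3.5, -10.5]
grip_width: 0.0113
gripper_force: 58.5
time_s: 18.3
position: [0.4531, 0.0817, 0.1368]
tool_rot: [[-0.001, 1.0, 0.001], [1.0, 0.001, -0.001], [-0.001, 0.001, -1.0]]
ft_force: [3.4, -4.4, -11.6]
grip_width: 0.011
gripper_force: 58.5
```

```bash
python3 -m pendant '[[0,0,0,0.006,0,0,0],[0,0,0,0.012,0,0,0],[0,0,0,0.018,0,0,0],[0,0,0,0.022,0,0,0],[0,0,0,0.022,0,0,0]]' 60
```

```text
time_s: 18.92
position: [0.4532, 0.0818, 0.1148]
tool_rot: [[-0.001, 1.0, 0.001], [1.0, 0.001, -0.001], [-0.001, 0.001, -1.0]]
ft_force: [2.8, -4.7, -6.5]
grip_width: 0.0108
gripper_force: 59.2
```

```bash
python3 -m pendant '[[0,0,0,0.001,0,0,0],[0,0,0,0.0015,0,0,0]]' 60; python3 -m pendant '[[0.5,0,0,0,0,0,0],[0.5,0,0,0,0,0,0],[0.5,0,0,0,0,0,0],[0.5,0,0,-0.04,0,0,0],[0.5,0,0,-0.1,0,0,0]]'; python3 -m pendant '[[0.5,0,0,-0.03,0,0,0],[0.5,-0.03,0,-0.03,0,0,0],[0.5,-0.03,0,-0.03,0,0,0]]'
python3 - <<'E'
from h import *
np.set_printoptions(precision=4,suppress=True)
ims={c:env.get_image(c) for c in("top","side","wrist")}
px={}
for t,z in(("tee",.114),("cradle_mid",.066),("pipe_mid",.066),("push_face",.085)):
    for c in ims:
        for r in env.tip_of(c,t)[:1]: print(c,t,r,atz(ims[c],r["centre"],z)); px[c,t]=r["centre"]
print(tri([ims["side"],ims["wrist"]],[px["side","tee"],px["wrist","tee"]]))
cv2.imwrite("pics/w5.png",ims["wrist"]["image"])
cv2.imwrite("pics/s5.png",cv2.resize(ims["side"]["image"][150:330,210:450],None,fx=3.3,fy=3.3))
E
```

```text
time_s: 19.18
position: [0.4533, 0.0818, 0.1142]
tool_rot: [[-0.001, 1.0, 0.002], [1.0, 0.001, -0.001], [-0.001, 0.002, -1.0]]
ft_force: [-1.2, -5.5, 7.5]
grip_width: 0.0109
gripper_force: 61.4
time_s: 19.8
position: [0.4518, 0.0824, 0.2135]
tool_rot: [[-0.001, 1.0, -0.004], [1.0, 0.001, 0.001], [0.001, -0.004, -1.0]]
ft_force: [1.6, 1.0, -0.2]
grip_width: 0.0429
gripper_force: 0.0
time_s: 20.18
position: [0.4525, 0.0514, 0.2435]
tool_rot: [[0.001, 1.0, 0.0], [1.0, -0.001, -0.0], [-0.0, 0.0, -1.0]]
ft_force: [0.9, 0.6, 0.0]
grip_width: 0.0426
gripper_force: 0.0
top tee {'centre': [289.5, 231.9], 'conf': 0.44} [0.4542 0.0814 0.114 ]
side tee {'centre': [305.1, 221.3], 'conf': 0.44} [0.4528 0.073  0.114 ]
wrist tee {'centre': [317.2, 191.0], 'conf': 0.59} [0.4536 0.08   0.114 ]
side cradle_mid {'centre': [323.4, 215.0], 'conf': 0.89} [0.5364 0.1118 0.066 ]
top pipe_mid {'centre': [207.1, 327.7], 'conf': 0.95} [0.1895 0.3233 0.066 ]
side pipe_mid {'centre': [308.6, 389.3], 'conf': 0.98} [ 0.2139 -0.2849  0.066 ]
wrist pipe_mid {'centre': [431.8, 129.5], 'conf': 0.87} [0.538  0.1167 0.066 ]
top push_face {'centre': [317.8, 202.9], 'conf': 0.85} [ 0.5405 -0.0004  0.085 ]
side push_face {'centre': [354.5, 237.1], 'conf': 0.66} [ 0.5366 -0.0146  0.085 ]
wrist push_face {'centre': [427.4, 289.5], 'conf': 0.75} [ 0.5395 -0.003   0.085 ]
[0.4548 0.0784 0.1089]
```

View pics/w5.png

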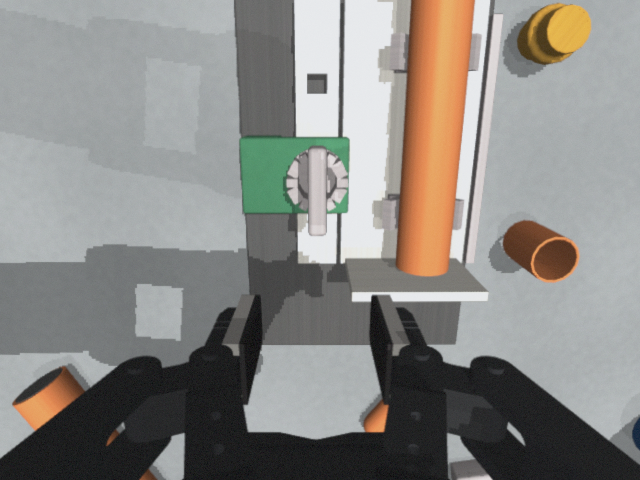

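View pics/s5.png

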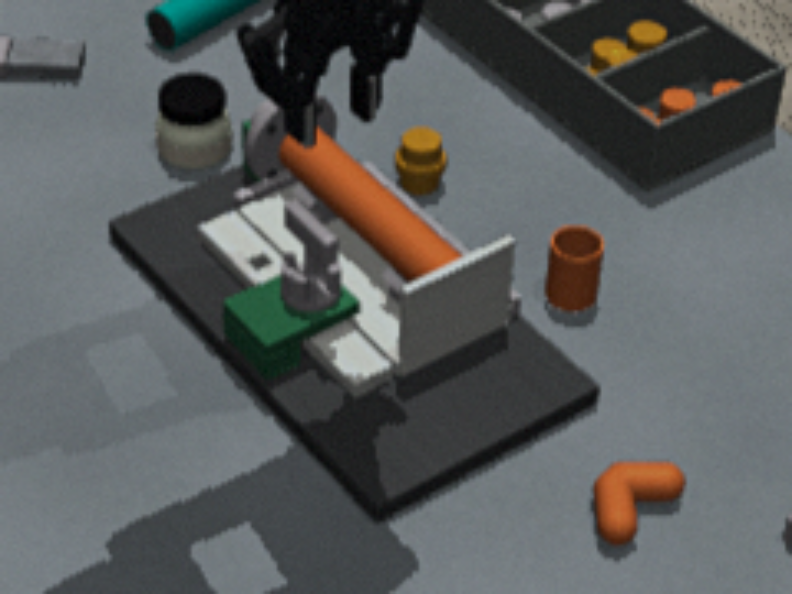

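Both views show the handle back along the jig's y and down. The cradle is against its stop with the pipe square, the bystanders look untouched, and the gripper is clear. At the same TCP height as the first grip (0.1142 m) the upward force on the tool was also the same, so the pin is fully home.

```bash
python3 -c "
from rig import env
print(env.close_job())"
```

```text
the job is handed in; nothing more can be done
None
```

I handed the job in at about 20 s: the cradle is at its stop with the pipe lying square in it, the pin is turned back and down in its hole, and the bystanders look untouched; the hand-in returned no verdict.

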